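Start the fume hood's fan and raise its sash to the set height

TASK

Get the bench fume hood ready for work: first press the green fan button in front of it, then push the clear sliding window up from beneath its blue lip until the window's yellow pointer stands within the green band on the post, and leave it there. Everything is done with the fingertips or the outside of the fingers: do not pinch the lip, and leave the loose things on the bench alone.

Things in the scene. Friction and masses are not known exactly. Their poses are not given: they have to be found in the camera images.
- hood: White and clear fume hood, aluminium front posts, fixed: 210 mm wide, 298 high, 125 deep (chamber roof at 208). Origin on the bench under the middle of its front face; its front is turned to the right of the robot; x into the hood, y to the left of one who faces it, z up. Plinth below the window 58 mm high, flush with it. Control box (60 x 56 x 34 mm) centred at x -110, y -85 mm.
- fan_button_top (a point): Middle of the top face of the green round push button (36 mm across) on the grey control box in front of the hood's right-hand end. Pressed straight down; axes as the hood's.
- fan_button (a joint): Travel of the fan button, m: 0 up, 0.008 fully down (about 5 N, springs back). The fan starts at 0.005.
- lip_strip: Black rubber strip, the underside of the window's lip: 42 mm deep (x), 110 mm wide (y), 8 mm thick. Origin at the centre of its underside: the lip's lower front edge is 21 mm to -x of it, the window 23 mm to +x. Axes as the hood's. Moves with the window and is pushed up from beneath; at the start its underside is 85 to 105 mm above the bench.
- lip_cap: Blue plastic cap, 42 x 110 x 8 mm, that lies on the rubber strip and forms the top of the lip. Origin at the centre of its underside, which is 8 mm above the underside of the lip. Moves with the window.
- sash (a joint): Height of the sliding window (sash), m: 0 fully shut, 0.11 top stop. It is counterweighted: it stays wherever it is left, and takes about 3 N to move up or down.
- sash_pointer (a point): Tip of the small yellow pointer at the lower left corner of the window (the end nearer the robot), beside the left-hand post; 10 mm above the underside of the lip. Moves with the window. Axes as the hood's.
- band (a point): Centre of the front of the green band (24 mm high, 24 mm wide) clipped round the left-hand front post, the one nearer the robot; it marks the set height, 40 to 90 mm above the pointer's start. It does not move. Axes as the hood's.
- band_clip: The clip that carries the green band, fixed to the hood; origin straight above the hood's origin, at the height of the band's centre.
- mug: White mug, 77 x 109 x 98 mm, loose, left of the work; origin at the centre of its underside. To be left alone.
- red_screwdriver: Red-handled screwdriver, 28 x 213 x 32 mm, loose, lying at the front edge; origin under its middle. To be left alone.
- hex_key: Dark steel hex key, 33 x 88 x 8 mm, loose, lying at the front edge; origin under its middle. To be left alone.
- roll: Roll of masking tape, 100 mm across, 25 mm high, loose, lying right of the hood; origin at the centre of its underside. To be left alone.
- tin: Green and yellow grease tin, 69 mm across, 81 mm high, loose, front right; origin at the centre of its underside. To be left alone.

How it is judged (in metres and radians):
On the way, in this order (a step that is already met when the one before it is completed fails the run):
1. the fan button is pressed (value of joint fan_button above 0.005 m), for 0.05 s.
2. the window is being pushed up by fingers beneath its lip (contact force between the fingers and lip_strip above 0.5 N and distance of lip_strip from where it was at the start of the episode above 0.006 m), for 0.05 s.
3. the window's pointer stands within the green band (z of sash_pointer in the frame of band between -0.012 and 0.012 m), for 0.2 s.
At the end, for the whole second after the job is handed in: The window rests with its yellow pointer within the green band (within 12 mm of the band's middle in height), not moving (under 5 mm/s), and the fan button is up again (all of step 3 and velocity of joint sash between -0.005 and 0.005 m/s and value of joint fan_button below 0.003 m); the robot touches nothing.
It fails at once if the lip is pinched: fingers press its top and its underside at once (contact force between the fingers and lip_strip above 2 N and contact force between the fingers and lip_cap above 2 N).
It fails at once if a loose thing on the bench is shifted by more than 30 mm or lifted (distance of any of mug, red_screwdriver, hex_key, roll, tin from where it was at the start of the episode above 0.03 m).
It also fails if it takes over 42 s, if anything falls off the work surface, if the arm or the gripper's body presses on something with over 40 N, if the wrist force passes 120 N, or if a joint passes its speed limit or range.

ROBOT

A 6-joint arm with a two-finger parallel gripper is mounted at the origin on a cart in front of the work surface, level with it; the furniture and walls round the work are solid. World frame = base frame: x ahead of the robot, y to its left, z up, the work surface at z = 0. Lengths are in mm, angles in rad, forces in N, time in s.
With the tool pointing down it reaches from about 400 to 925 mm from the base axis. Payload 12.5 kg.
Tool frame: the origin (TCP) lies at the very end of the fingers, on their centre line; the grasp point (between the pads) lies 19 mm behind it; z points along the fingers, y is the line along which they close (so a half turn about z gives the same grasp; the last joint's range is limited). The gripper opens to 95 mm and grips with 3 to 60 N. Pads are 20 mm wide; open, the fingers measure 119 mm over their backs; the gripper's body (75 mm by 180 mm) begins 59 mm behind the grasp point.
Start: joints at [-1.372, 0.491, 1.559, -0, 1.092, -0.106], TCP at [187.588, -596.206, 177.161] pointing down, gripper open.
Joint ranges: [-3.1, 3.1], [-0.84, 2.19], [0.05, 2.79], [-1.13, 4.28], [0.06, 2.93], [-2.69, 2.69]. Speed limits (rad/s): [2.22, 2.22, 2.79, 3.14, 3.14, 3.14].

INTERFACE

Orientations are given as [roll, pitch, yaw] about the fixed x, y, z axes, in that order (R = Rz(yaw) Ry(pitch) Rx(roll)).
In Python, from cell import * gives the robot as it stands.
- The arm moves only by the tool jog_arm, never from a script. Its argument "targets" is a list of rows, each an object with "turn": the turn, a rotation vector about the world's x, y, z in degrees, a list of three; "slide": the shift along the world's x, y, z in mm, a list of three; "claw": the opening in per cent of the stroke, from 0 (shut) to 100 (fully open). In form: [{"turn": [wx, wy, wz], "slide": [x, y, z], "claw": claw}, ...]. A call has 1 to 5 rows; each row shifts and turns the commanded pose from where the row before left it; what a row does not reach is not made up. A row lasts 1/8 s, in which the tool goes at most 62.5 mm and 10.7 degrees, less where a joint would pass 70% of its speed; a pose out of reach is approached as far as the arm can. A call with a gripper value outside its range is refused whole. The fingers move at their own pace and stop on an object; the grip force is fixed at half the most. Time passes only in rows, so rows that do not move let the fingers close. It gives the time, the measured TCP pose, the force, the opening and the grip force at its end, in the units of the state.
- state(): the state, without advancing time (a new reading comes with each control period).
- read_camera(name): name is "side" or "top" or "wrist"; returns a dict with "frame" (420x560x3 uint8, blue, green, red), "mtx" (3x3 intrinsics, pixels), "k1" (the pictures are not rectified: a ray, as slopes to the right and down, at radius r is drawn at 1 + k1 r^2 times it, then the intrinsics apply), "R" (3x3) and "t" (3): a world point X has camera coordinates R X + t. Camera axes: x right, y down, z forward; pixel columns grow to the right and rows downward; lengths in mm; the calibration is good to about 2 mm. A picture is of the moment at which its call begins. There is no depth.
- job_done(): hands the job in; it is judged then, once.
Trained networks look in the newest picture that a camera, given by its name, has taken for a name from the list of things; names that differ only in an ending like _2 or _b are one class to them, and where a whole thing is asked for, a point or a joint stands for the part that bears it (a point fixed in the world has none). Each returns a list of dicts, best first, with "conf" (0 to 1); they miss things now and then, are a little off and sometimes report something else, mostly with a low value. They report only what shows in the picture. A call takes as long as a camera call.
- look_for(query, camera): "xy" ([column, row] in pixels, amid what is visible of it).
The state is a dict: "t": time; "joints": joint angles; "qvel": joint speeds; "tau": joint torques, N m; "eef_pos": TCP position; "tcp_rot": TCP orientation; "ft_force": force on the tool from outside, world axes, zero at the start; "moment": the same for the moment, N m; "opening": opening from 0.0 (shut) to 1.0 (fully open); "grip_force": force on a finger pad.
Only numpy, scipy, OpenCV 4.12 (cv2) and the standard library are available. Lean on these libraries where they do the work, as an engineer would, in place of code of your own. Each camera call takes 0.05 s, during which the arm holds its last target. There are 200 camera calls.

## Working session

There is one attempt and no reset: what is moved stays moved. The work goes in short steps, Python scripts to look and compute and a tool call to move; the robot and the scene stay as the last step left them, time stands still between calls to the robot, and variables do not carry over. Pictures are saved under pics/ and viewed, at most 10 in all, crops included, and the job is handed in when it is done.

Besides the shell and the picture viewer there is one more tool, called after "Request:" as a command line: name --argument value ..., lists and objects as JSON in quotes. jog_arm: Moves the arm, as the interface text tells. Its arguments: {"type":"object","properties":{"targets":{"type":"array","items":{"type":"object","properties":{"turn":{"type":"array","items":{"type":"number"}},"slide":{"type":"array","items":{"type":"number"}},"claw":{"type":"number"}}}}},"required":["targets"]}

```bash
mkdir -p pics; cat > h.py <<'E'
from cell import *
import numpy as np, cv2
def ray(c,uv):
    K=np.array(c["mtx"]);R=np.array(c["R"]);t=np.array(c["t"])
    d=np.array([(uv[0]-K[0,2])/K[0,0],(uv[1]-K[1,2])/K[1,1]]);s=d.copy()
    for _ in range(20): s=d/(1+c["k1"]*(s@s))
    return -R.T@t, R.T@np.array([s[0],s[1],1])
def atz(c,uv,z):
    o,d=ray(c,uv); return o+d*(z-o[2])/d[2]
def tri(l):
    A=0;b=0
    for c,uv in l:
        o,d=ray(c,uv);d=d/np.linalg.norm(d);P=np.eye(3)-np.outer(d,d);A=A+P;b=b+P@o
    return np.linalg.solve(A,b)
def proj(c,X):
    K=np.array(c["mtx"]);p=np.array(c["R"])@X+np.array(c["t"]);s=p[:2]/p[2];s=s*(1+c["k1"]*(s@s))
    return s*[K[0,0],K[1,1]]+K[:2,2]
E
python3 - <<'E'
from h import *
np.set_printoptions(precision=1,suppress=True)
for n in ["side","top"]:
    c=read_camera(n);cv2.imwrite(f"pics/{n}0.png",c["frame"])
    print(n,-np.array(c["R"]).T@c["t"])
    for q in ["fan_button","lip_cap","lip_strip","sash_pointer","band_clip","hood","mug","roll","tin"]:
        print(q,[(np.array(r["xy"]),round(r["conf"],2)) for r in look_for(q,n)[:2]])
print(state()["tcp_rot"],state()["ft_force"])
E
```

```text
side [ 299.4  477.8 1048.3]
fan_button [(array([212.3, 207.4]), 0.51)]
lip_cap [(array([230. , 235.2]), 0.83), (array([270.4, 256.3]), 0.64)]
lip_strip []
sash_pointer [(array([226.2, 241.7]), 0.96)]
band_clip []
hood [(array([209.8, 259.9]), 0.58), (array([210.7, 207.9]), 0.43)]
mug [(array([300.7, 339.5]), 0.63), (array([230.8, 234.1]), 0.21)]
roll [(array([245.6, 123.2]), 0.61)]
tin [(array([359.1, 152.1]), 0.75)]
top [ 423.8   11.3 1242.6]
fan_button [(array([272.7, 232.7]), 0.64), (array([213.6, 220.3]), 0.47)]
lip_cap [(array([223.7, 186.1]), 0.91)]
lip_strip []
sash_pointer [(array([217.2, 186.5]), 0.89)]
band_clip []
hood [(array([191.7, 180.4]), 0.8)]
mug [(array([178.2, 271.6]), 0.77)]
roll [(array([341.9, 160.7]), 0.92), (array([214.6, 219.8]), 0.57)]
tin [(array([363.2, 262.9]), 0.98)]
[3.1 0.  0.3] [ 0.1  0.7 -0.6]
```

View pics/side0.png

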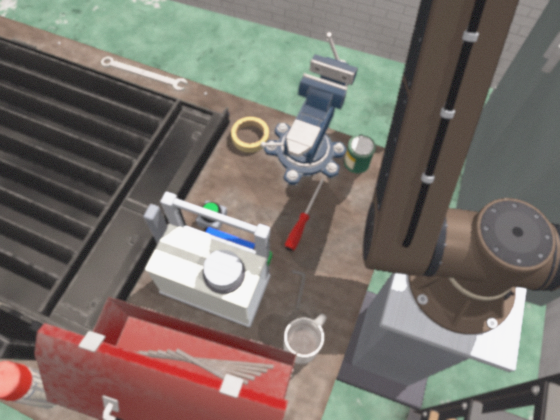

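View pics/top0.png

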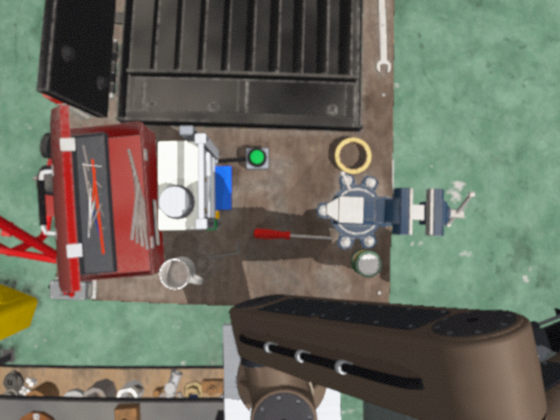

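The side view shows the green button at (210,211), the blue lip at (230,238), the band beside the near post at about (267,258), and a vise at (310,120). The top view shows the button at (257,157), the lip spanning (216–232, 167–209), and the vise at (360,210). I'll measure these by colour.

```bash
python3 - <<'E'
from h import *
np.set_printoptions(precision=1,suppress=True)
C={}
B={}
for n in ["side","top"]:
    c=read_camera(n);C[n]=c;hsv=cv2.cvtColor(c["frame"],cv2.COLOR_BGR2HSV)
    x0,y0,x1,y1=(190,190,290,280) if n=="side" else (200,130,280,240)
    for nm,lo,hi in [("green",(45,120,60),(85,255,255)),("blue",(105,150,60),(130,255,255)),("yel",(15,150,90),(34,255,255))]:
        m=np.zeros(hsv.shape[:2],np.uint8);m[y0:y1,x0:x1]=cv2.inRange(hsv,lo,hi)[y0:y1,x0:x1]
        k,l,s,ce=cv2.connectedComponentsWithStats(m)
        for i in range(1,k):
            if s[i,4]>4:
                print(n,nm,s[i],ce[i])
                if nm=="blue" and s[i,4]>50: print(cv2.boxPoints(cv2.minAreaRect(np.argwhere(l==i)[:,::-1].astype(np.float32))))
    f=c["frame"][y0:y1,x0:x1];B[n]=cv2.resize(f,(400,int(400*f.shape[0]/f.shape[1])),interpolation=cv2.INTER_CUBIC)
H=max(b.shape[0] for b in B.values())
cv2.imwrite("pics/crop.png",np.hstack([cv2.copyMakeBorder(b,0,H-b.shape[0],0,0,cv2.BORDER_CONSTANT) for b in B.values()]))
print("button",tri([(C["side"],(210,211)),(C["top"],(257,157))]))
print("vise z80",atz(C["top"],(318,211),60),atz(C["top"],(352,180),60),atz(C["top"],(352,240),60))
for n in C:
    print(n,"hood z", atz(C[n],(257,157),50))
E
```

```text
side green [204 203  15   9  83] [211.7 206.4]
side green [268 254   3   9  11] [269.3 257.9]
side blue [206 227  48  21 244] [228.7 237. ]
[[205.2 231.1]
 [207.1 226. ]
 [254.2 243.7]
 [252.3 248.8]]
top green [249 149  16  16 187] [256.5 156.5]
top green [215 220   2   8  14] [215.4 223.5]
top blue [215 166  17  44 676] [223.3 187.1]
[[215. 166.]
 [231. 166.]
 [231. 209.]
 [215. 209.]]
top yel [216 212   4   7  21] [217.  214.8]
button [603.1  54.5  41.7]
vise z80 [ 455.4 -102.9   60. ] [ 535.1 -194.5   60. ] [ 377.8 -190.1   60. ]
side hood z [ 550.9 -121.3   50. ]
top hood z [602.2  54.4  50. ]
```

View pics/crop.png

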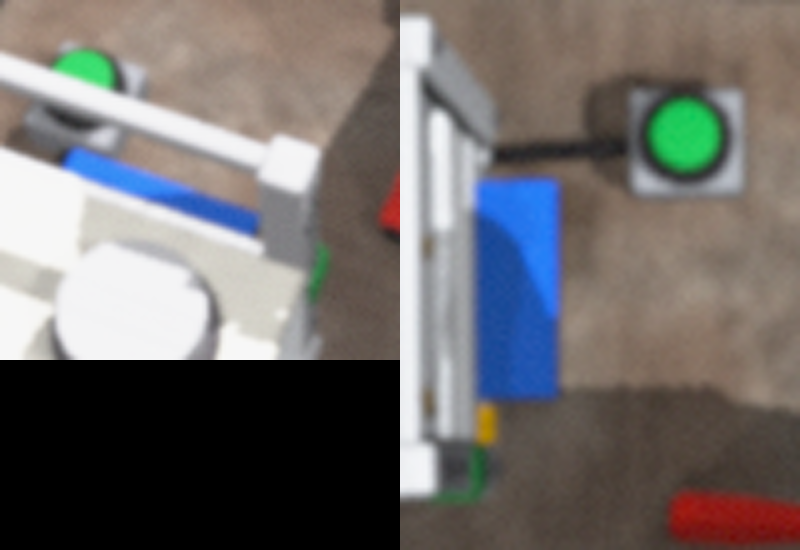

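Request:
jog_arm --targets '[{"slide":[0,0,50],"turn":[0,0,5],"claw":0},{"slide":[15,25,50],"turn":[0,0,5],"claw":0},{"slide":[30,50,20],"turn":[0,0,5],"claw":0},{"slide":[30,50,0],"turn":[0,0,5],"claw":0},{"slide":[30,50,0],"turn":[0,0,5],"claw":0}]'

```text
t: 1.72
eef_pos: [293.2, -419.6, 297.5]
tcp_rot: [3.141, 0.0, 0.744]
ft_force: [0.9, -0.0, 0.2]
opening: 0.534
grip_force: 0.0
```

Request:
jog_arm --targets '[{"slide":[30,50,0],"turn":[0,0,6],"claw":0},{"slide":[30,50,0],"turn":[0,0,6],"claw":0},{"slide":[30,50,0],"turn":[0,0,6],"claw":0},{"slide":[30,50,0],"turn":[0,0,6],"claw":0},{"slide":[30,50,0],"turn":[0,0,6],"claw":0}]'

```text
t: 2.35
eef_pos: [443.3, -169.5, 297.4]
tcp_rot: [3.141, 0.0, 1.268]
ft_force: [0.5, -0.2, -0.7]
opening: 0.022
grip_force: 0.0
```

Request:
jog_arm --targets '[{"slide":[30,50,0],"turn":[0,0,6],"claw":0},{"slide":[30,50,0],"turn":[0,0,6],"claw":0},{"slide":[30,50,0],"turn":[0,0,6],"claw":0},{"slide":[30,40,0],"turn":[0,0,0],"claw":0},{"slide":[0,0,0],"claw":0}]'

```text
validation failed for argument at $.ta...
```

Request:
jog_arm --targets '[{"slide":[40,56,-20],"turn":[0,0,6],"claw":0},{"slide":[40,56,-20],"turn":[0,0,6],"claw":0},{"slide":[40,56,-20],"turn":[0,0,5],"claw":0},{"slide":[39,26,-20],"turn":[0,0,0],"claw":0},{"slide":[0,0,0],"turn":[0,0,0],"claw":0}]'

```text
t: 2.98
eef_pos: [587.1, 3.3, 222.6]
tcp_rot: [-3.139, -0.0, 1.564]
ft_force: [-0.3, -0.4, 0.5]
opening: 0.003
grip_force: 0.0
```

```bash
python3 - <<'E'
from h import *
np.set_printoptions(precision=1,suppress=True)
c=read_camera("wrist");cv2.imwrite("pics/w1.png",c["frame"])
print(state()["eef_pos"],-np.array(c["R"]).T@c["t"],np.array(c["R"]))
d={}
for q in ["fan_button","lip_cap","lip_strip","sash_pointer"]:
    d[q]=[(np.array(r["xy"]),round(r["conf"],2)) for r in look_for(q,"wrist")[:2]];print(q,d[q])
t=read_camera("top")
print("tri",tri([(t,(256.5,156.5)),(c,d["fan_button"][0][0])]) if d["fan_button"] else 0)
print(t["mtx"][0], [proj(t,np.array([602,54.5,z])) for z in (35,50)])
s=read_camera("side")
print("band",tri([(s,(269.3,257.9)),(t,(215.4,223.5))]))
print("lip far front",tri([(s,(207,227)),(t,(231.5,166))]))
for uv in [(231.5,166),(231.5,209.5),(215,209.5),(217,214.8)]:print(atz(t,uv,112))
E
```

```text
[586.3   2.2 223.7] [587.3  76.  431.1] [[ 1.  -0.  -0. ]
 [-0.  -1.   0.3]
 [-0.  -0.3 -1. ]]
fan_button [(array([286.2, 146.6]), 0.64)]
lip_cap [(array([204.7,  64. ]), 0.82)]
lip_strip []
sash_pointer [(array([198.7,  30.1]), 0.59)]
tri [598.1  54.4  86.2]
[452.6   0.  273.8] [array([257.2, 157.9]), array([257. , 157.1])]
band [422.3 153.8 142.5]
lip far front [573.8 117.9 102.3]
[571.5 116.7 112. ]
[462.1 118.3 112. ]
[463.  159.7 112. ]
[449.6 154.9 112. ]
```

View pics/w1.png

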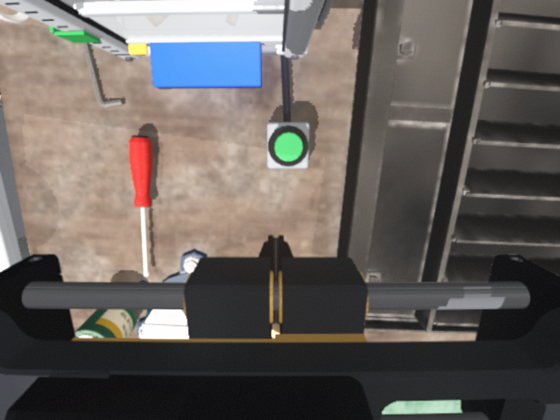

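The wrist view shows the button at (288,146), the lip at (205,64), the pointer at (137,47) and the band at (75,35). I'll go over the button and come down on it.

Request:
jog_arm --targets '[{"slide":[8,26,-40],"turn":[0,0,0],"claw":0},{"slide":[8,26,-40],"turn":[0,0,0],"claw":0},{"slide":[0,0,-40],"turn":[0,0,0],"claw":0},{"slide":[0,0,-15],"turn":[0,0,0],"claw":0},{"slide":[0,0,0],"turn":[0,0,0],"claw":0}]'

```text
t: 3.95
eef_pos: [602.2, 52.8, 90.0]
tcp_rot: [-3.141, 0.0, 1.561]
ft_force: [0.0, 0.8, -0.0]
opening: 0.004
grip_force: 0.0
```

Request:
jog_arm --targets '[{"slide":[0,0,-10],"turn":[0,0,0],"claw":0},{"slide":[0,0,-10],"turn":[0,0,0],"claw":0},{"slide":[0,0,0],"turn":[0,0,0],"claw":0}]'

```text
t: 4.32
eef_pos: [602.0, 53.2, 69.4]
tcp_rot: [-3.141, -0.0, 1.561]
ft_force: [0.3, 0.6, 0.8]
opening: 0.005
grip_force: 0.0
```

Request:
jog_arm --targets '[{"slide":[0,0,-7],"turn":[0,0,0],"claw":0},{"slide":[0,0,-5],"turn":[0,0,0],"claw":0},{"slide":[0,0,0],"turn":[0,0,0],"claw":0}]'

```text
t: 4.7
eef_pos: [602.0, 53.3, 57.4]
tcp_rot: [-3.141, -0.0, 1.561]
ft_force: [-0.4, 0.0, 0.2]
opening: 0.006
grip_force: 0.0
```

Request:
jog_arm --targets '[{"slide":[0,0,-5],"turn":[0,0,0],"claw":0},{"slide":[0,0,0],"turn":[0,0,0],"claw":0}]'

```text
t: 4.95
eef_pos: [602.0, 53.3, 52.5]
tcp_rot: [-3.141, 0.0, 1.561]
ft_force: [0.0, 0.8, -0.1]
opening: 0.004
grip_force: 0.0
```

Request:
jog_arm --targets '[{"slide":[0,0,-4],"turn":[0,0,0],"claw":0},{"slide":[0,0,0],"turn":[0,0,0],"claw":0}]'

```text
t: 5.2
eef_pos: [602.1, 53.3, 48.5]
tcp_rot: [-3.141, -0.0, 1.561]
ft_force: [0.5, 1.6, 1.0]
opening: 0.008
grip_force: 0.0
```

Request:
jog_arm --targets '[{"slide":[0,0,-4],"turn":[0,0,0],"claw":0},{"slide":[0,0,0],"turn":[0,0,0],"claw":0}]'

```text
t: 5.45
eef_pos: [602.1, 53.3, 44.5]
tcp_rot: [-3.141, 0.0, 1.561]
ft_force: [1.3, -0.2, 0.7]
opening: 0.005
grip_force: 0.0
```

Request:
jog_arm --targets '[{"slide":[0,0,-4],"turn":[0,0,0],"claw":0},{"slide":[0,0,0],"turn":[0,0,0],"claw":0}]'

```text
t: 5.7
eef_pos: [602.0, 53.3, 40.5]
tcp_rot: [-3.141, 0.0, 1.561]
ft_force: [-0.0, 0.5, 0.5]
opening: 0.006
grip_force: 0.0
```

Request:
jog_arm --targets '[{"slide":[0,0,-2],"turn":[0,0,0],"claw":0},{"slide":[0,0,0],"turn":[0,0,0],"claw":0}]'

```text
t: 5.95
eef_pos: [602.2, 53.3, 38.7]
tcp_rot: [-3.141, -0.0, 1.561]
ft_force: [0.1, 0.5, -0.3]
opening: 0.008
grip_force: 0.0
```

```bash
python3 - <<'E'
from h import *
c=read_camera("wrist");s=read_camera("side")
a=cv2.resize(c["frame"][120:330,140:420],(400,300));b=cv2.resize(s["frame"][170:260,160:280],(400,300))
cv2.imwrite("pics/w2.png",np.hstack([a,b]))
for X in ([602,53.3,38.7],[602,54.4,40]): print(proj(c,np.array(X)))
E
```

```text
[276.65103371 228.66785454]
[276.64368228 227.838176  ]
```

View pics/w2.png

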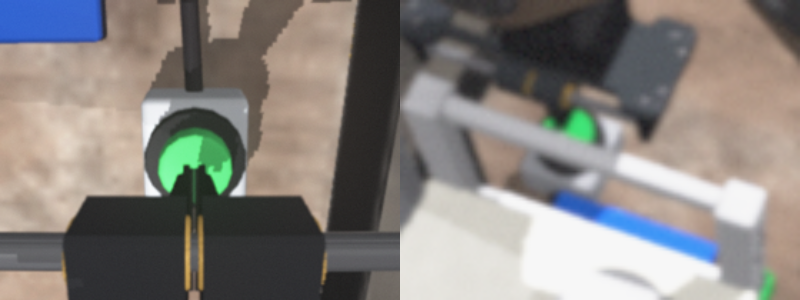

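The fingertips are over the button, with the green at (196,160) in the crop, just above the cap. I'll keep going down.

Request:
jog_arm --targets '[{"slide":[0,4,-3],"turn":[0,0,0],"claw":0},{"slide":[0,0,0],"turn":[0,0,0],"claw":0}]'

```text
t: 6.3
eef_pos: [602.0, 57.6, 35.6]
tcp_rot: [-3.141, -0.0, 1.562]
ft_force: [-0.2, 0.3, -0.1]
opening: 0.0
grip_force: 0.0
```

Request:
jog_arm --targets '[{"slide":[0,0,-2],"turn":[0,0,0],"claw":0},{"slide":[0,0,0],"turn":[0,0,0],"claw":0}]'

```text
t: 6.55
eef_pos: [602.2, 57.3, 33.7]
tcp_rot: [-3.141, 0.0, 1.561]
ft_force: [0.2, -0.6, 1.1]
opening: 0.003
grip_force: 0.0
```

Request:
jog_arm --targets '[{"slide":[0,0,-2],"turn":[0,0,0],"claw":0},{"slide":[0,0,0],"turn":[0,0,0],"claw":0}]'

```text
t: 6.8
eef_pos: [602.2, 57.3, 31.7]
tcp_rot: [-3.141, 0.0, 1.561]
ft_force: [0.1, 0.4, 0.3]
opening: 0.003
grip_force: 0.0
```

Request:
jog_arm --targets '[{"slide":[0,0,-2],"turn":[0,0,0],"claw":0},{"slide":[0,0,0],"turn":[0,0,0],"claw":0}]'

```text
t: 7.05
eef_pos: [602.2, 57.3, 29.7]
tcp_rot: [-3.141, 0.0, 1.561]
ft_force: [-0.3, -1.0, 0.6]
opening: 0.004
grip_force: 0.0
```

```bash
python3 - <<'E'
from h import *
np.set_printoptions(precision=1,suppress=True)
c=read_camera("wrist");t=read_camera("top");s=read_camera("side")
f=c["frame"]
a=cv2.resize(f[150:270,200:360],(400,300),interpolation=cv2.INTER_CUBIC);b=cv2.resize(s["frame"][185:230,180:240],(400,300),interpolation=cv2.INTER_CUBIC)
cv2.imwrite("pics/w3.png",np.hstack([a,b]))
p=np.array(state()["eef_pos"]);print(p,proj(c,p),proj(s,p),proj(t,p), state()["ft_force"],state()["tau"])
for z in (20,30,40,50,60): print(z,atz(t,(256.5,156.5),z))
cv2.imwrite("pics/w3raw.png",f)
E
```

```text
[602.3  57.3  29.8] [277.  228.7] [210.2 214.3] [256.2 158.1] [0.6 0.6 0.4] [ -0.  -63.6 -18.8   0.1   0.   -0. ]
20 [608.1  56.8  20. ]
30 [606.6  56.4  30. ]
40 [605.1  56.   40. ]
50 [603.6  55.7  50. ]
60 [602.1  55.3  60. ]
```

View pics/w3.png

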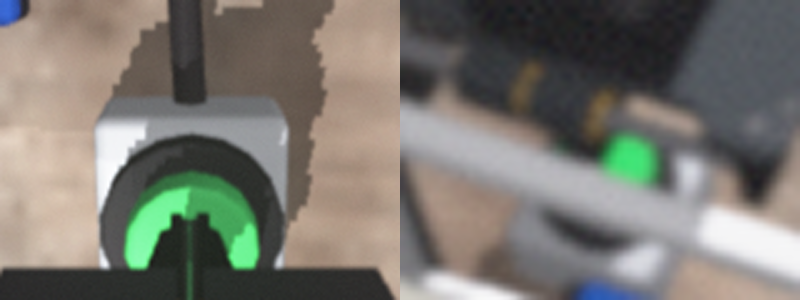

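```bash
python3 - <<'E'
from h import *
np.set_printoptions(precision=1,suppress=True)
c=read_camera("wrist");p=np.array(state()["eef_pos"])
print(c["mtx"],c["k1"],(np.array(c["R"])@p+c["t"]))
h=cv2.cvtColor(c["frame"],cv2.COLOR_BGR2HSV);m=cv2.inRange(h,(45,90,40),(85,255,255))[200:262,240:320]
ys,xs=np.nonzero(m);print(xs.min()+240,xs.max()+240,ys.min()+200,ys.max()+200)
for z in (10,20,30,40):
  for y in (50,55,60): print(z,y,[proj(c,np.array([604+dx,y+dy,z])) for dx,dy in((-18,0),(18,0),(0,18))])
E
```

```text
[[297.2   0.  275.4]
 [  0.  297.2 209.1]
 [  0.    0.    1. ]] -0.027044178310060844 [  1.1  14.5 220.3]
249 303 218 261
10 50 [array([256.9, 229.3]), array([301.2, 228.9]), array([278.9, 207.7])]
10 55 [array([256.7, 223.4]), array([301.3, 223. ]), array([278.8, 201.6])]
10 60 [array([256.5, 217.5]), array([301.4, 217.1]), array([278.8, 195.4])]
20 50 [array([256.1, 233.5]), array([302.2, 233.1]), array([279. , 211.1])]
20 55 [array([255.9, 227.5]), array([302.3, 227.1]), array([279. , 204.8])]
20 60 [array([255.7, 221.3]), array([302.4, 220.9]), array([278.9, 198.4])]
30 50 [array([255.2, 238.1]), array([303.4, 237.7]), array([279.2, 214.9])]
30 55 [array([255.1, 231.8]), array([303.5, 231.4]), array([279.1, 208.3])]
30 60 [array([254.9, 225.5]), array([303.6, 225. ]), array([279.1, 201.6])]
40 50 [array([254.3, 243.2]), array([304.6, 242.8]), array([279.3, 219. ])]
40 55 [array([254.1, 236.6]), array([304.8, 236.2]), array([279.3, 212.1])]
40 60 [array([253.9, 230. ]), array([304.9, 229.6]), array([279.2, 205.1])]
```

The fingertips look about 15–25 mm higher than the reported TCP implies. The box would otherwise already be touching, so I'll keep going down on force.

Request:
jog_arm --targets '[{"slide":[0,-4,-3],"turn":[0,0,0],"claw":0},{"slide":[0,0,0],"turn":[0,0,0],"claw":0}]'

```text
t: 7.5
eef_pos: [602.1, 53.0, 26.6]
tcp_rot: [-3.141, 0.0, 1.561]
ft_force: [0.1, 0.1, -0.1]
opening: -0.0
grip_force: 0.0
```

Request:
jog_arm --targets '[{"slide":[0,0,-3],"turn":[0,0,0],"claw":0},{"slide":[0,0,0],"turn":[0,0,0],"claw":0}]'

```text
t: 7.75
eef_pos: [602.1, 53.3, 23.6]
tcp_rot: [-3.141, 0.0, 1.561]
ft_force: [0.6, -0.1, 0.4]
opening: -0.001
grip_force: 0.0
```

Request:
jog_arm --targets '[{"slide":[0,0,-3],"turn":[0,0,0],"claw":0},{"slide":[0,0,0],"turn":[0,0,0],"claw":0}]'

```text
t: 8.0
eef_pos: [602.3, 53.4, 20.7]
tcp_rot: [3.141, -0.0, 1.561]
ft_force: [-0.4, 0.1, 1.7]
opening: 0.005
grip_force: 0.7
```

Request:
jog_arm --targets '[{"slide":[0,0,-3],"turn":[0,0,0],"claw":0},{"slide":[0,0,0],"turn":[0,0,0],"claw":0}]'

```text
t: 8.25
eef_pos: [602.3, 53.3, 17.8]
tcp_rot: [3.141, -0.0, 1.561]
ft_force: [0.2, 0.2, 2.2]
opening: 0.005
grip_force: 1.3
```

Request:
jog_arm --targets '[{"slide":[0,0,-3],"turn":[0,0,0],"claw":0},{"slide":[0,0,0],"turn":[0,0,0],"claw":0}]'

```text
t: 8.5
eef_pos: [602.4, 53.3, 14.8]
tcp_rot: [3.141, -0.0, 1.561]
ft_force: [-0.4, 0.3, 3.9]
opening: 0.001
grip_force: 2.0
```

Request:
jog_arm --targets '[{"slide":[0,0,-3],"turn":[0,0,0],"claw":0},{"slide":[0,0,0],"turn":[0,0,0],"claw":0}]'

```text
t: 8.75
eef_pos: [602.4, 53.3, 12.7]
tcp_rot: [3.141, 0.0, 1.562]
ft_force: [-3.1, 1.0, 12.8]
opening: 0.004
grip_force: 6.6
```

Contact began at about 21 mm and it bottomed at about 12.8 N, so the button is pressed. I'll lift off, and in the same script gauge the vise height and re-triangulate.

Request:
jog_arm --targets '[{"slide":[0,0,40],"turn":[0,0,0],"claw":0},{"slide":[-15,-10,60],"turn":[0,0,0],"claw":0},{"slide":[-25,-15,60],"turn":[10,0,0],"claw":0},{"slide":[-25,-15,0],"turn":[10,0,0],"claw":0},{"slide":[0,0,0],"turn":[10,0,0],"claw":0}]'

```text
t: 9.38
eef_pos: [538.3, 13.6, 169.4]
tcp_rot: [-3.14, -0.528, 1.561]
ft_force: [0.5, -0.0, -1.2]
opening: 0.007
grip_force: 0.0
```

```bash
python3 - <<'E'
from h import *
np.set_printoptions(precision=1,suppress=True)
s=read_camera("side");t=read_camera("top");c=read_camera("wrist")
print("anvil",tri([(s,(303,137)),(t,(345,210))]),"jaw",tri([(s,(335,72)),(t,(420,212))]),"knob",tri([(s,(281,130)),(t,(345,180))]))
print(state()["eef_pos"],state()["joints"])
cv2.imwrite("pics/w4.png",c["frame"])
W={}
for q in ["lip_cap","lip_strip","sash_pointer","fan_button"]:
    print(q,[(np.array(r["xy"]),round(r["conf"],2)) for r in look_for(q,"wrist")[:2]])
hsv=cv2.cvtColor(c["frame"],cv2.COLOR_BGR2HSV)
for nm,lo,hi in [("green",(45,100,50),(85,255,255)),("blue",(105,150,60),(130,255,255)),("yel",(15,150,90),(34,255,255))]:
    k,l,st,ce=cv2.connectedComponentsWithStats(cv2.inRange(hsv,lo,hi))
    for i in range(1,k):
        if st[i,4]>15: print(nm,st[i],ce[i])
    if nm=="blue":
        i=1+st[1:,4].argmax();bp=cv2.boxPoints(cv2.minAreaRect(np.argwhere(l==i)[:,::-1].astype(np.float32)));print(bp)
E
```

```text
anvil [ 452.2 -163.6  128.8] jaw [ 437.2 -335.4  179.8] knob [ 518.5 -169.1  119.8]
[538.6  12.5 166.8] [-0.4  0.5  1.8  0.5  1.2 -0.6]
lip_cap [(array([254.5, 122.4]), 0.88)]
lip_strip [(array([253.3, 142.1]), 0.65)]
sash_pointer [(array([252.3,  82.7]), 0.59)]
fan_button [(array([329.5, 208.8]), 0.87)]
green [124  59  41  27 592] [144.3  74.2]
green [32 67  5  9 30] [34.2 70.8]
green [32 87  9 12 83] [35.9 91.9]
green [316 196  33  33 835] [331.4 212.4]
blue [ 202  104  107   38 3870] [254.8 122.7]
blue [ 26 149  16  29 219] [ 32.9 159.2]
blue [ 17 177  18  17 192] [ 25.  184.2]
[[202. 141.]
 [202. 104.]
 [308. 104.]
 [308. 141.]]
yel [184 108  16   8  26] [192.3 113.4]
yel [276 335   9   7  21] [279.4 336.9]
yel [108 339  22   2  25] [119.1 339.2]
```

View pics/w4.png

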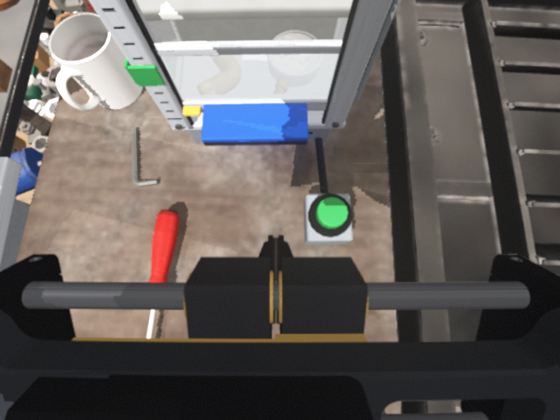

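The wrist view shows the lip at (204–307, 104–145), the pointer at (190,111), the band at (143,74) and the button at (332,212), which is up. I'll intersect these rays with the hood front planes.

```bash
python3 - <<'E'
from h import *
np.set_printoptions(precision=1,suppress=True)
c=read_camera("wrist");t=read_camera("top")
def aty(c,uv,y):
    o,d=ray(c,uv);return o+d*(y-o[1])/d[1]
for v in (138,141.5,145): print("lip edge",v,aty(c,(255,v),118))
print("tri ptr",tri([(c,(190,111)),(t,(217,214.8))]),aty(c,(190,111),157))
print("tri band",tri([(c,(143,74)),(t,(215.4,223.5))]),aty(c,(143,74),152),aty(c,(143,62),152),aty(c,(143,86),152))
print("tri btn",tri([(c,(331.4,212.4)),(t,(256.5,156.5))]))
print("lip corner far",tri([(c,(307.5,138)),(t,(231.5,166))]),"near",tri([(c,(203,138)),(t,(231.5,209.5))]))
E
```

```text
lip edge 138 [517.6 118.  115.4]
lip edge 141.5 [517.  118.  107.9]
lip edge 145 [516.4 118.  100. ]
tri ptr [448.7 154.6 109. ] [446.1 157.  104.1]
tri band [426.6 150.4 172.4] [423.9 152.  169.3] [430.1 152.  183.6] [416.9 152.  153.3]
tri btn [602.6  55.7  52.7]
lip corner far [570.3 116.1 118.2] near [463.3 119.1 112.8]
```

Request:
jog_arm --targets '[{"slide":[-16,0,0],"turn":[10,0,0],"claw":0},{"slide":[-16,5,0],"turn":[10,0,0],"claw":0},{"slide":[-16,5,-20],"turn":[10,0,0],"claw":0},{"slide":[0,10,-30],"turn":[0,0,0],"claw":0},{"slide":[0,0,0],"turn":[0,0,0],"claw":0}]'

```text
t: 10.45
eef_pos: [490.2, 35.2, 116.8]
tcp_rot: [-3.119, -1.048, 1.548]
ft_force: [-0.3, -0.1, 0.4]
opening: 0.007
grip_force: 0.0
```

Request:
jog_arm --targets '[{"slide":[0,5,-32],"turn":[0,0,0],"claw":0},{"slide":[0,20,-32],"turn":[0,0,0],"claw":0},{"slide":[0,25,0],"turn":[0,0,0],"claw":0},{"slide":[0,25,0],"turn":[0,0,0],"claw":0},{"slide":[0,0,0],"turn":[0,0,0],"claw":0}]'

```text
t: 11.08
eef_pos: [491.0, 110.7, 55.3]
tcp_rot: [-3.129, -1.046, 1.559]
ft_force: [0.6, -0.5, 0.4]
opening: 0.004
grip_force: 0.0
```

```bash
python3 - <<'E'
from h import *
s=read_camera("side");c=read_camera("wrist");print(state()["eef_pos"],state()["ft_force"])
cv2.imwrite("pics/w5.png",cv2.resize(c["frame"],(480,360)))
cv2.imwrite("pics/w5.png",np.hstack([cv2.resize(c["frame"][20:320,80:480],(480,360)),cv2.resize(s["frame"][160:280,180:280],(300,360))]))
E
```

```text
[491.44672118 109.0845961   54.82594584] [-0.37545002 -0.47249852 -0.35516553]
```

View pics/w5.png

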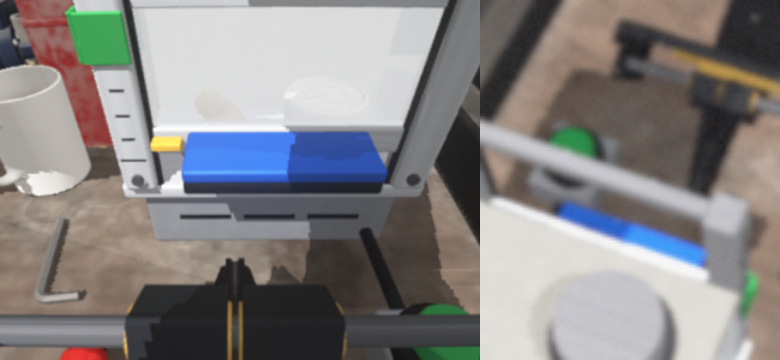

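The pointer is at (167,143), the band at (100,37), and the fingertips at (235,262), below and in front of the lip. I'll advance beneath the lip.

Request:
jog_arm --targets '[{"slide":[0,20,-2],"turn":[0,0,0],"claw":0},{"slide":[0,15,0],"turn":[0,0,0],"claw":0},{"slide":[0,0,0],"turn":[0,0,0],"claw":0}]'

```text
t: 11.55
eef_pos: [490.4, 145.4, 52.0]
tcp_rot: [-3.124, -1.047, 1.553]
ft_force: [0.6, 0.6, 0.4]
opening: 0.005
grip_force: 0.0
```

Request:
jog_arm --targets '[{"slide":[0,8,0],"turn":[0,0,0],"claw":0},{"slide":[0,0,0],"turn":[0,0,0],"claw":0}]'

```text
t: 11.8
eef_pos: [490.7, 152.6, 51.9]
tcp_rot: [-3.125, -1.047, 1.552]
ft_force: [-0.0, -0.2, -0.2]
opening: 0.002
grip_force: 0.0
```

Request:
jog_arm --targets '[{"slide":[0,0,5],"turn":[0,0,0],"claw":0},{"slide":[0,0,5],"turn":[0,0,0],"claw":0},{"slide":[0,0,0],"turn":[0,0,0],"claw":0}]'

```text
t: 12.18
eef_pos: [491.0, 152.1, 62.3]
tcp_rot: [-3.127, -1.047, 1.553]
ft_force: [0.9, 0.9, -0.4]
opening: 0.003
grip_force: 0.0
```

Request:
jog_arm --targets '[{"slide":[0,0,4],"turn":[0,0,0],"claw":0},{"slide":[0,0,4],"turn":[0,0,0],"claw":0}]'

```text
t: 12.42
eef_pos: [490.9, 152.1, 69.9]
tcp_rot: [-3.125, -1.047, 1.552]
ft_force: [0.8, 0.3, -3.2]
opening: 0.003
grip_force: 1.5
```

Request:
jog_arm --targets '[{"slide":[0,0,4],"turn":[0,0,0],"claw":0},{"slide":[0,0,4],"turn":[0,0,0],"claw":0},{"slide":[0,0,4],"turn":[0,0,0],"claw":0},{"slide":[0,0,0],"turn":[0,0,0],"claw":0}]'

```text
t: 12.92
eef_pos: [490.9, 152.3, 82.3]
tcp_rot: [-3.127, -1.047, 1.553]
ft_force: [-0.6, -0.3, -0.6]
opening: 0.007
grip_force: 0.5
```

```bash
cat > m.py <<'E'
from h import *
np.set_printoptions(precision=1,suppress=True)
def aty(c,uv,y):
    o,d=ray(c,uv);return o+d*(y-o[1])/d[1]
c=read_camera("wrist");s=state();print(s["eef_pos"],s["ft_force"])
hsv=cv2.cvtColor(c["frame"],cv2.COLOR_BGR2HSV);hsv[260:]=0
for nm,lo,hi,y in [("green",(45,100,50),(85,255,255),151),("blue",(105,150,60),(130,255,255),117.5),("yel",(15,150,90),(34,255,255),156)]:
    k,l,st,ce=cv2.connectedComponentsWithStats(cv2.inRange(hsv,lo,hi))
    for i in range(1,k):
        if st[i,4]>60:
            print(nm,st[i],ce[i],"pos",aty(c,ce[i],y), "z bottom/top",aty(c,(ce[i][0],st[i,1]+st[i,3]),y)[2],aty(c,(ce[i][0],st[i,1]),y)[2])
E
python3 - <<'E'
from m import *
cv2.imwrite("pics/w6.png",c["frame"])
E
```

```text
[490.9 152.3  82.2] [-0.8 -0.3 -0.3]
green [ 124  105   60   48 1959] [154.7 131.4] pos [424.9 151.  167.4] z bottom/top 153.37930604257093 182.523160908931
blue [ 226  175  196   55 9928] [320.7 203. ] pos [513.5 117.5 144.5] z bottom/top 123.05935681681026 162.9674128326013
yel [198 180  28  14 363] [211.2 186.1] pos [447.9 156.  123.4] z bottom/top 116.2994440431388 128.54614363178285
```

View pics/w6.png

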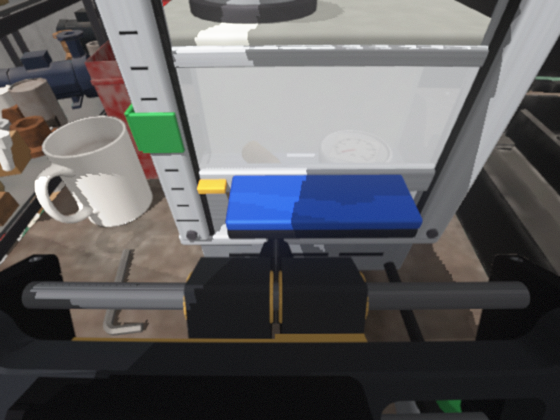

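The fingers are under the lip at (275,240). The pointer at (212,186) is about 44 mm below the band centre at (155,131). I'll keep pushing.

Request:
jog_arm --targets '[{"slide":[0,0,6],"turn":[0,0,0],"claw":0},{"slide":[0,0,8],"turn":[0,0,0],"claw":0},{"slide":[0,0,8],"turn":[0,0,0],"claw":0},{"slide":[0,0,8],"turn":[0,0,0],"claw":0},{"slide":[0,0,4],"turn":[0,0,0],"claw":0}]'

```text
t: 13.6
eef_pos: [490.9, 152.3, 116.6]
tcp_rot: [-3.127, -1.047, 1.553]
ft_force: [0.5, 0.7, -3.6]
opening: 0.007
grip_force: 1.5
```

```bash
python3 m.py
```

```text
[490.9 152.3 116.8] [-0.2 -1.  -1.1]
green [ 145  157   51   40 1323] [170.8 180. ] pos [424.8 151.  167.2] z bottom/top 152.75509275576792 184.63717438362767
green [ 40 234  10  12  68] [ 44.4 239.2] pos [310.4 151.  109.4] z bottom/top 100.91489284675814 115.74863646980913
blue [390  30  27  13 152] [404.4  34.2] pos [533.7 117.5 256.9] z bottom/top 254.2372146523228 258.1993939755022
blue [ 226  176  196   55 9912] [320.6 203.2] pos [513.5 117.5 178.6] z bottom/top 156.40048478629907 196.5932718243869
yel [198 180  29  15 344] [211.2 186.5] pos [447.8 156.  157.2] z bottom/top 149.5712175087134 162.74112709030595
```

Request:
jog_arm --targets '[{"slide":[0,0,5],"turn":[0,0,0],"claw":0},{"slide":[0,0,5],"turn":[0,0,0],"claw":0},{"slide":[0,0,0],"turn":[0,0,0],"claw":0},{"slide":[0,0,0],"turn":[0,0,0],"claw":0}]'

```text
t: 14.15
eef_pos: [490.8, 152.4, 126.1]
tcp_rot: [-3.125, -1.048, 1.552]
ft_force: [-0.2, -0.8, 0.7]
opening: -0.001
grip_force: 0.0
```

```bash
python3 - <<'E'
from m import *
cv2.imwrite("pics/w7.png",c["frame"])
E
```

```text
[490.8 152.4 126. ] [-0.6 -0.2  0.9]
green [ 150  170   49   38 1191] [174.6 192. ] pos [424.6 151.  166.9] z bottom/top 152.1547419270228 184.74784956082576
green [ 42 236   9  12  75] [ 46.2 241.3] pos [310.4 151.  116.7] z bottom/top 108.16545957442895 123.19585388321067
blue [389  32  28  11 143] [403.5  35.8] pos [533.6 117.5 266. ] z bottom/top 263.7578378503566 267.12321290627847
blue [ 226  175  196   55 9930] [320.9 202.7] pos [513.5 117.5 188.6] z bottom/top 166.91310528827964 206.77793399680797
yel [197 179  30  15 365] [211.2 186. ] pos [447.8 156.  167.3] z bottom/top 160.18090561906305 173.24886202447726
```

View pics/w7.png

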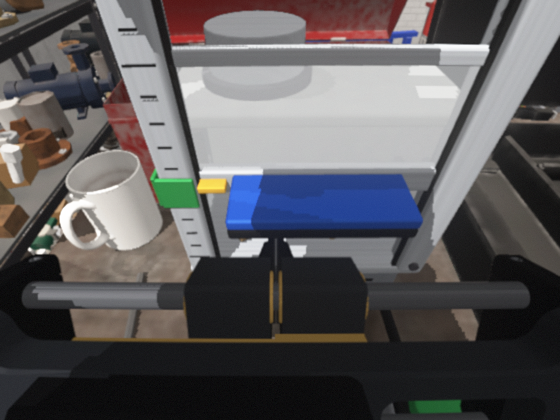

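The pointer at (212,186) is level with the band at (175,192), and the computed heights are 167.3 and 166.9 mm. I'll lower slightly and withdraw.

Request:
jog_arm --targets '[{"slide":[0,0,-5],"turn":[0,0,0],"claw":0},{"slide":[0,-5,-5],"turn":[0,0,0],"claw":0},{"slide":[0,-20,0],"turn":[0,0,0],"claw":0},{"slide":[0,-30,0],"turn":[0,0,0],"claw":0},{"slide":[0,-15,0],"turn":[0,0,0],"claw":0}]'

```text
t: 14.82
eef_pos: [491.2, 80.1, 115.8]
tcp_rot: [-3.126, -1.047, 1.551]
ft_force: [0.5, 0.6, 0.4]
opening: 0.002
grip_force: 0.0
```

Request:
jog_arm --targets '[{"slide":[0,0,0],"turn":[0,0,0],"claw":0},{"slide":[0,0,0],"turn":[0,0,0],"claw":0}]'

```text
t: 15.08
eef_pos: [490.7, 82.6, 116.0]
tcp_rot: [-3.125, -1.047, 1.552]
ft_force: [-1.2, 1.1, -0.2]
opening: 0.005
grip_force: 0.0
```

```bash
python3 - <<'E'
from m import *
print(np.abs(s["qvel"]).max(),s["t"])
E
```

```text
[490.6  82.9 116. ] [ 0.3 -0.1 -0.4]
green [174 103  38  35 938] [192.6 122.9] pos [425.  151.  167.1] z bottom/top 153.39142779706816 183.56543371057117
blue [ 236  109  156   36 5138] [311.9 126.8] pos [514.9 117.5 181.7] z bottom/top 167.34382756003598 194.51462512136868
yel [211 114  24  10 110] [222.1 119.8] pos [447.6 156.  166.6] z bottom/top 162.92851077804482 171.67365066220742
0.005921615652889442 15.125
```

```bash
python3 -c "
from cell import *
print(job_done())"
```

```text
the job is handed in; nothing more can be done
None
```

I pressed the fan button, pushed the window up from beneath its lip until the pointer measured level with the middle of the green band, and withdrew the arm. I handed the job in at about 15 s; no verdict came back.

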